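# Level the sagging drawer cabinet with a wedge and mallet

## Robot

A 6-joint arm with a two-finger parallel gripper is mounted at the origin on the work surface. World frame = base frame: x ahead of the robot, y to its left, z up, the work surface at z = 0. Lengths are in mm, angles in degrees, forces in N, time in s.
With the tool pointing down it reaches from about 350 to 850 mm from the base axis. Payload 8.1 kg.
Tool frame: the origin (TCP) lies midway between the tips of the shut fingers; the grasp point (between the pads) lies 19 mm behind it; z points along the fingers, y is the line along which they close (so a half turn about z gives the same grasp; the last joint's range is limited). The gripper opens to 85 mm and grips with 20 to 120 N. Pads are 22 mm wide; open, the fingers measure 114 mm over their backs; the gripper's body (76 mm by 85 mm) begins 54 mm behind the grasp point. The pads swing forward as they close: fully open they stand 13 mm farther back than shut.
Start: joints at [64.492, 7.471, 85.268, -0, 87.261, -4.893], TCP at [211.231, 561.593, 231.292] pointing down, gripper open.
Joint ranges: [-169.43, 169.43], [-51.17, 129.36], [1.28, 143.12], [-76.62, 256.62], [0, 156.53], [-152.29, 152.29]. Speed limits (degrees/s): [136.94, 136.94, 159.86, 180, 180, 180].

## Interface

Orientations are given as [roll, pitch, yaw] about the fixed x, y, z axes, in that order (R = Rz(yaw) Ry(pitch) Rx(roll)).
In Python, from bench import r gives the robot as it stands. The module is installed in compiled form; this text tells all that it offers.
- The arm moves only by the tool jog_arm, never from a script. Its argument "rows" is a list of rows, each a list of 2 entries, a list of its own where there are three numbers: the shift along the tool's x, y, z in mm, then the turn, a rotation vector about the tool's x, y, z in rad. A call has 1 to 10 rows; each row is the pose to reach, as a shift and turn from the pose commanded when the call began, along the tool's axes at that moment; what a row does not reach only later rows make up. A row lasts 1/10 s, in which the tool goes at most 50 mm and 8.59 degrees, less where a joint would pass 70% of its speed; a pose out of reach is approached as far as the arm can. A call with a gripper value outside its range is refused whole. "grip" is the finger opening in mm, from 0 to 85.4, set as the call begins (left out, the last holds). The fingers move at their own pace and stop on an object; "force" is the grip in N (left out, the last holds). Time passes only in rows, so rows that repeat a pose let the fingers close. It gives the time, the measured TCP pose, the force, the opening and the grip force at its end, in the units of the state.
- r.sense(): the state, without advancing time (a new reading comes with each control period).
- r.snapshot(name): name is "scene" or "top"; returns (picture, depth): 480x640x3 uint8, blue, green, red; 480x640 float32, mm along the optical axis (not along the pixel's ray), 0 where there is no reading.
- r.camera_params(name): a dict with "fx", "fy", "cx", "cy" (pixels), "pose" (4x4, takes a point from camera to world coordinates). Camera axes: x right, y down, z forward; pixel columns grow to the right and rows downward; lengths in mm; the calibration is good to about 2 mm. A picture is of the moment at which its call begins. camera_params takes no time and is no camera call.
- r.hand_in(): hands the job in; it is judged then, once.
The state is a dict: "time": time; "joint_pos": joint angles; "qd": joint speeds; "joint_efforts": joint torques, N m; "tool_pos": TCP position; "tcp_rot": TCP orientation; "ft_force": force on the tool from outside, world axes, zero at the start; "wrist_torque": the same for the moment, N m; "finger_gap": finger opening in mm; "grip_force": force on a finger pad.
Only numpy, scipy, OpenCV 4.12 (cv2) and the standard library are available. Lean on these libraries where they do the work, as an engineer would, in place of code of your own. Each camera call takes 0.05 s, during which the arm holds its last target. There are 200 camera calls.

## Task

The small drawer cabinet on the pharmacy counter sags on one side. Lightly start the red wedge by hand, thin end first, into the slot under its foot and let go of it, then drive it in with the mallet by at least two separate taps, drawing the mallet back in between, until the heel rests against the yellow bridge and a further tap no longer moves it. Finally stand the mallet upright back on its grey mat, and leave the other things on the counter where they are.

Things in the scene. Friction and masses are not known exactly. Their poses are not given: they have to be found in the camera images.
- shoe: Fixed dark steel shoe under the cabinet's sagging side: a slot, with the counter as its floor. Origin: on the counter, mid-mouth; x points level into the slot, y across, z up. Two cheeks 37 mm high, 46 mm apart (x 0 to 70 mm, outsides y = +-33 mm); flared lips 24 mm high from the mouth out to x = -16 mm, opening to about 60 mm.
- bridge (a point): Middle of the front face of the yellow bridge over the slot's mouth, facing outward; axes as the shoe. The bridge spans the shoe's x 0 to 10 mm and z 25 to 37 mm, so things under 25 mm high pass beneath. It is fixed, and the stop for the wedge's heel.
- cabinet_foot (a point): Underside of the cabinet's round rubber foot (12 mm thick), lying across the slot 20 mm behind the mouth; 8 mm above the counter while the cabinet sags, about 16 mm once the wedge is home and the cabinet level. The wedge lifts it: driving the wedge takes about 5 to 20 N, and it stays wherever it has got to. The cabinet weighs 1.5 kg, tips about its far feet and cannot slide.
- cabinet_top (a point): Centre of the top of the grey and white cabinet with clear drawers. It stands over the shoe's x 67 to 273 mm and y -105 to 125 mm, top about 236 mm above the counter; between the mouth and the cabinet nothing is higher than 55 mm.
- wedge_heel (a point): Centre of the heel of the loose red plastic wedge (about 110 g, lying flat), 17 mm above its underside. x points to the thin end, z up. Heel: 36 mm long (x), 40 wide (y), 34 high. From its front face a ramp 40 mm wide runs on 70 mm, 21 mm high at the heel, 5 at the thin end. When the ramp meets the foot the heel's centre is about 55 mm before the mouth; when home 18 mm.
- wedge_tip (a point): Thin end of the wedge, 88 mm ahead of the heel's centre, 2.5 mm above the underside. When the ramp first meets the foot it is about 33 mm inside the mouth, when home 70 mm.
- mallet_grip (a point): Middle of the upright handle of a stubby mallet (about 350 g) standing on the side of its head, 76 mm above the head's underside. Handle: square, 24 x 24 mm, sides along x and y, from 44 to 108 mm above the underside. Head along x: 90 mm long with a black rubber face at each end (x = +-45 mm), 42 mm wide, 44 mm high. Either face may strike.
- mat: Fixed grey mat 160 x 160 mm, 4 mm thick, on which the mallet stands at the start. Origin: centre of its underside, on the counter.
- pill_bottle: Bystander, to be left alone: amber pill jar, 44 mm across, 75 mm tall. Origin: centre of its underside.
- sanitizer: Bystander, to be left alone: clear round bottle, 60 mm across, 140 mm tall. Origin: centre of its underside.
- yellow_carton: Bystander, to be left alone: white medicine carton with a yellow band, 110 x 60 x 45 mm. Origin: centre of its underside.
- green_carton: Bystander, to be left alone: white medicine carton with a green band, 90 x 50 x 30 mm. Origin: centre of its underside.
- blue_carton: Bystander, to be left alone: white medicine carton with a blue band, 120 x 50 x 35 mm. Origin: centre of its underside.
- stapler: Bystander, to be left alone: blue and black stapler, 130 x 32 x 45 mm. Origin: centre of its underside.
- pen_cup: Bystander, to be left alone: empty grey cup, 70 mm across, 90 mm tall. Origin: centre of its underside.
There are look-alikes about, which are no part of the job. Leave any blue or purple look-alike of the part that bears mallet_grip alone.

How it is judged (in metres and radians):
On the way, in this order (a step that is already met when the one before it is completed fails the run):
1. the wedge lies started in the slot, thin end 13 to 58 mm past the mouth, let go (x of wedge_heel in the frame of shoe between -0.075 and -0.03 m and contact force between each of the fingers, mallet and wedge below 0.05 N and y of wedge_heel in the frame of shoe between -0.006 and 0.006 m and angle between the x axis of wedge and the x axis of shoe, either way round below 0.12 rad and height (world z) of wedge_heel between 0.013 and 0.022 m), for 0.2 s.
2. a first tap: the mallet strikes the wedge while its heel is still 10 mm or more from the bridge (contact force between mallet and wedge above 1 N and x of wedge_heel in the frame of shoe below -0.028 m and y of wedge_heel in the frame of shoe between -0.006 and 0.006 m and angle between the x axis of wedge and the x axis of shoe, either way round below 0.12 rad and height (world z) of wedge_heel between 0.013 and 0.022 m).
3. the mallet is drawn back clear of the wedge (contact force between mallet and wedge below 0.05 N and horizontal distance between mallet_grip and wedge_heel above 0.071 m).
4. the mallet strikes again and the wedge is home under it, heel within 2.5 mm of the bridge (contact force between mallet and wedge above 1 N and x of wedge_heel in the frame of shoe above -0.0205 m and y of wedge_heel in the frame of shoe between -0.006 and 0.006 m and angle between the x axis of wedge and the x axis of shoe, either way round below 0.12 rad and height (world z) of wedge_heel between 0.013 and 0.022 m).
At the end, for the whole second after the job is handed in: The wedge lies still in the slot, heel within 2.5 mm of the bridge, flat and in line with the slot (6 mm, 0.12 rad); the cabinet is level (foot's underside 14.5 to 18.5 mm above the counter); the mallet stands upright and still on the mat, handle within 60 mm of its centre (x of wedge_heel in the frame of shoe above -0.0205 m and y of wedge_heel in the frame of shoe between -0.006 and 0.006 m and angle between the x axis of wedge and the x axis of shoe, either way round below 0.12 rad and height (world z) of wedge_heel between 0.013 and 0.022 m and height (world z) of cabinet_foot between 0.0145 and 0.0185 m and linear speed of each of wedge, mallet below 0.01 m/s and horizontal distance between mallet_grip and mat below 0.06 m and angle between mallet_grip's own z axis and vertical below 0.1 rad and height (world z) of mallet_grip between 0.075 and 0.085 m); the robot touches nothing.
It fails at once if a bystander is moved by more than 30 mm (distance of any of pill_bottle, sanitizer, yellow_carton, green_carton, blue_carton, stapler, pen_cup from where it was at the start of the episode above 0.03 m).
It also fails if it takes over 69 s, if anything falls off the work surface, if the arm or the gripper's body presses on something with over 40 N, if the wrist force passes 120 N, or if a joint passes its speed limit or range.

## Working session

There is one attempt and no reset: what is moved stays moved. The work goes in short steps, Python scripts to look and compute and a tool call to move; the robot and the scene stay as the last step left them, time stands still between calls to the robot, and variables do not carry over. Pictures are saved under pics/ and viewed, at most 10 in all, crops included, and the job is handed in when it is done.

Besides the shell and the picture viewer there is one more tool, called in YAML: its name, and indented under it one key for each argument. jog_arm: Moves the arm, as the interface text tells. Its arguments: {"type":"object","properties":{"rows":{"type":"array"},"grip":{"type":"number"},"force":{"type":"number"}},"required":["rows"]}

```bash
mkdir -p pics; python3 - <<'E'
from bench import r
import cv2,numpy as np
for n in("scene","top"):
    p,d=r.snapshot(n); cv2.imwrite(f"pics/{n}0.png",p); np.savez(f"{n}0.npz",p=p,d=d)
    c=r.camera_params(n); print(n,c["fx"],c["fy"],c["cx"],c["cy"]); print(np.round(c["pose"],3))
s=r.sense(); print(s["time"],s["tool_pos"],s["tcp_rot"],s["finger_gap"])
E
```

```text
scene 553.9885524230787 553.9885524230787 326.2555128420152 251.4198582128602
[[-8.510000e-01  3.680000e-01 -3.740000e-01  9.400970e+02]
 [ 5.250000e-01  6.000000e-01 -6.040000e-01  8.827910e+02]
 [ 3.000000e-03 -7.100000e-01 -7.040000e-01  1.019475e+03]
 [ 0.000000e+00  0.000000e+00  0.000000e+00  1.000000e+00]]
top 498.33977866161814 498.33977866161814 315.54757466346183 236.92753613938257
[[ 1.000000e-03 -9.920000e-01  1.300000e-01  2.911880e+02]
 [-1.000000e+00 -3.000000e-03 -1.200000e-02  1.371090e+02]
 [ 1.200000e-02 -1.300000e-01 -9.910000e-01  1.394569e+03]
 [ 0.000000e+00  0.000000e+00  0.000000e+00  1.000000e+00]]
0.1 [211.0146133  561.13395086 230.34374127] [-1.79903023e+02 -7.44150928e-03  1.59385266e+02] 85.08774538701186
```

View pics/scene0.png

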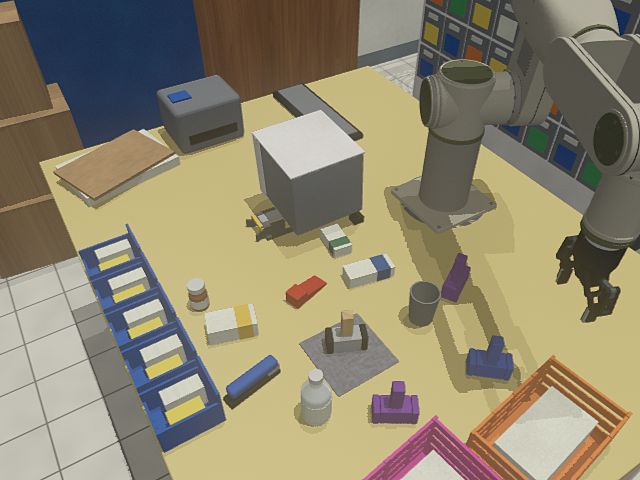

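View pics/top0.png

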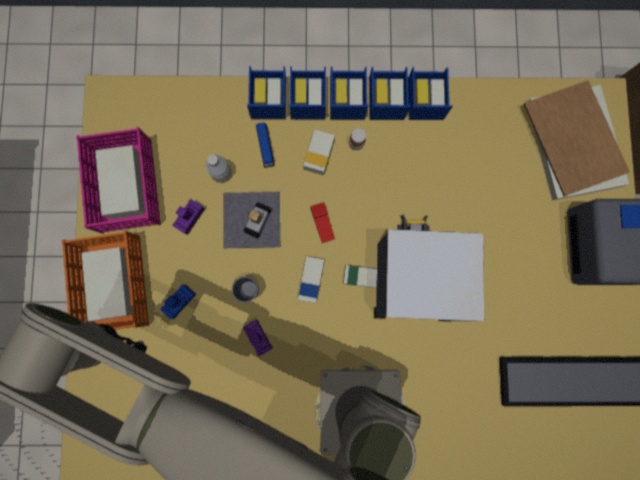

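The scene camera shows the wedge at (306,291), the mallet at (347,335) on the mat, and the shoe with the yellow bridge at (262,222). In the top view they are at (322,222), (258,220) and (413,222), and the slot opens up-image (+x). I'll measure by mask and look closer.

```bash
cat > h.py <<'E'
from bench import r
import cv2,numpy as np
def load(n): z=np.load(n+"0.npz"); return z["p"],z["d"]
def ray(n,u,v):
    c=r.camera_params(n); P=np.array(c["pose"])
    d=np.stack([(np.asarray(u,float)-c["cx"])/c["fx"],(np.asarray(v,float)-c["cy"])/c["fy"],np.ones_like(np.asarray(u,float))],-1)
    return P[:3,3],d@P[:3,:3].T
def plane(n,u,v,z):
    o,d=ray(n,u,v); return o+d*((z-o[2])/d[...,2])[...,None]
def cloud(n,d):
    v,u=np.mgrid[0:480,0:640]; o,dr=ray(n,u,v); return o+dr*d[...,None]
E
python3 - <<'E'
from h import *
p,d=load("top"); s,ds=load("scene")
a=cv2.resize(p[185:265,195:355],None,fx=5,fy=5,interpolation=cv2.INTER_CUBIC)
b=cv2.resize(p[195:245,370:450],None,fx=5,fy=4,interpolation=cv2.INTER_CUBIC)
b=cv2.copyMakeBorder(b,0,0,0,400,cv2.BORDER_CONSTANT)
e=cv2.resize(s[190:250,230:300],(400,200),interpolation=cv2.INTER_CUBIC)
b[:, 400:800]=e
cv2.imwrite("pics/crop1.png",np.vstack([a,b]))
for n,(i,dd) in dict(top=(p,d),scene=(s,ds)).items():
    C=cloud(n,dd); h=cv2.cvtColor(i,cv2.COLOR_BGR2HSV)
    m=((h[...,0]<8)|(h[...,0]>172))&(h[...,1]>150)&(h[...,2]>60)
    m=cv2.morphologyEx(m.astype(np.uint8),cv2.MORPH_OPEN,np.ones((2,2)))
    k,l,st,ce=cv2.connectedComponentsWithStats(m)
    for j in range(1,k):
        if st[j,4]>60:
            q=C[(l==j)&(dd>0)]; 
            if abs(q[:,2]).max()>60: continue
            print(n,st[j],ce[j],"z pct",np.percentile(q[:,2],[5,50,95]).round(1))
            hi=q[q[:,2]>28]; print(" hi",len(hi),hi.mean(0).round(1) if len(hi) else "")
            lo=q[(q[:,2]<22)]; print(" lo",len(lo),lo.mean(0).round(1) if len(lo) else "")
            cn,_=cv2.findContours((l==j).astype(np.uint8),0,1); R=cv2.minAreaRect(cn[0]); bx=cv2.boxPoints(R); print(R, plane(n,bx[:,0],bx[:,1],17).round(1))
    # yellow bridge
    c={"top":(slice(205,235),slice(390,440)),"scene":(slice(195,245),slice(235,295))}[n]
    m=np.zeros(h.shape[:2],bool); m[c]=((h[...,0]>20)&(h[...,0]<32)&(h[...,1]>170))[c]
    q=C[m&(dd>0)]; q=q[(q[:,2]>20)&(q[:,2]<45)]; print(n,"bridge",len(q)); 
    if len(q): print(q.mean(0).round(1),q.min(0).round(1),q.max(0).round(1))
    # wood handle / near mallet
    q=C[dd>0]; 
    mp=plane("top",np.array([258]),np.array([220]),80)[0]
    near=(abs(q[:,:2]-mp[:2]).max(1)<90)
    t=q[near&(q[:,2]>100)&(q[:,2]<120)]; g=q[near&(q[:,2]>44)&(q[:,2]<54)]
    print(n,"handle top",len(t),t.mean(0).round(1) if len(t) else "", "head top",len(g))
    if len(g)>5:
        print(g.mean(0).round(1)); R=cv2.minAreaRect(g[:,:2].astype(np.float32)); print(R)
E
```

```text
top [312 204  23  39 515] [323.21941748 223.08932039] z pct [ 1.9 15.1 35.1]
 hi 138 [544.3 110.6  32.8]
 lo 354 [496.3  94.4  11. ]
((323.41082763671875, 223.3351287841797), (37.790035247802734, 13.969079971313477), 72.89727020263672) [[555.7 133.2  17. ]
 [567.6  95.6  17. ]
 [465.3  64.8  17. ]
 [453.6 102.   17. ]]
top bridge 22
[ 513.9 -157.4   35.1] [ 509.2 -176.7   31. ] [ 517.3 -133.9   40.4]
top handle top 87 [518.1 283.1 109.4] head top 287
[517.9 282.   47.3]
((518.4917602539062, 283.61669921875), (41.05402374267578, 90.06309509277344), 65.34124755859375)
scene [288 277  39  24 433] [306.52193995 288.21939954] z pct [ 6.4 17.8 36.8]
 hi 181 [546.4 119.5  34.1]
 lo 249 [492.8 102.   12.7]
((306.6307678222656, 287.8142395019531), (14.222994804382324, 38.673004150390625), 61.69924545288086) [[559.4  87.3  17. ]
 [458.6  78.5  17. ]
 [466.2 122.6  17. ]
 [564.7 129.8  17. ]]
scene bridge 0
scene handle top 141 [520.2 288.8 110.4] head top 519
[520.5 289.1  48.1]
((518.6708374023438, 287.3669128417969), (43.06171417236328, 90.1834487915039), 65.57357788085938)
```

View pics/crop1.png

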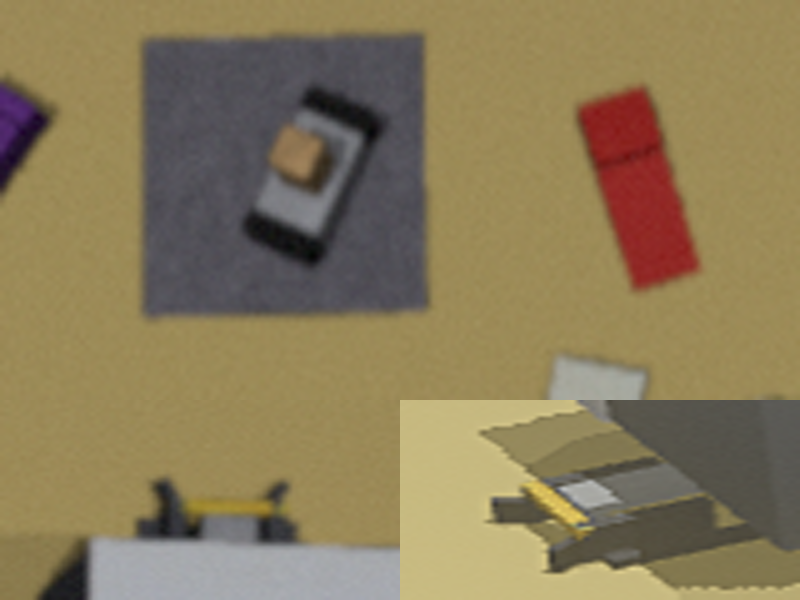

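The crop shows the mallet head running from upper right to lower left, the wedge's thin end pointing towards -x, and the mouth with its lips facing +x. Next I'll get the shoe pose.

```bash
python3 - <<'E'
from h import *
for n in("top","scene"):
    i,d=load(n); C=cloud(n,d); h=cv2.cvtColor(i,cv2.COLOR_BGR2HSV); ok=d>0
    box=ok&(C[...,0]>150)&(C[...,0]<490)&(C[...,1]>-400)&(C[...,1]<50)
    m=box&(C[...,2]>228)&(C[...,2]<246); q=C[m]
    mm=cv2.morphologyEx(m.astype(np.uint8),cv2.MORPH_CLOSE,np.ones((5,5))); cn=max(cv2.findContours(mm,0,1)[0],key=cv2.contourArea)
    w=plane(n,cn[:,0,0],cn[:,0,1],236)[:,:2].astype(np.float32); R=cv2.minAreaRect(w)
    print(n,"cab",len(q),np.median(q[:,2]),R)
    m=ok&(abs(C[...,0]-510)<45)&(abs(C[...,1]+157)<50)
    y=m&(h[...,0]>18)&(h[...,0]<34)&(h[...,1]>130)&(C[...,2]>20); v,u=np.nonzero(y); print(n,"bridge px",len(u), C[y].mean(0).round(1), C[y].min(0).round(1),C[y].max(0).round(1))
    if len(u)>4: print(" fitline world",cv2.fitLine(plane(n,u,v,35)[:,:2].astype(np.float32),2,0,.01,.01).ravel().round(3))
    # dark/steel shoe raised points
    for lo,hi in((14,29),(32,42)):
        q=C[m&(C[...,2]>lo)&(C[...,2]<hi)]; print(" z",lo,hi,len(q),q.min(0).round(1),q.max(0).round(1), cv2.minAreaRect(q[:,:2].astype(np.float32)))
E
```

```text
top cab 7429 232.38193623153938 ((357.0081481933594, -154.44808959960938), (225.25430297851562, 204.15872192382812), 87.55900573730469)
top bridge px 67 [ 514.6 -156.4   35.6] [ 507.7 -187.3   27.5] [ 520.9 -131.8   46.3]
 fitline world [ 6.50000e-02  9.98000e-01  5.14740e+02 -1.56505e+02]
 z 14 29 60 [ 493.9 -192.7   14.2] [ 536.7 -113.5   29. ] ((514.7113647460938, -152.97264099121094), (78.4939193725586, 42.55010223388672), 88.69152069091797)
 z 32 42 186 [ 489.5 -188.2   32. ] [ 520.8 -120.8   42. ] ((505.3316345214844, -154.56109619140625), (66.8343734741211, 29.77301788330078), 87.95671844482422)
scene cab 4165 232.7531486289614 ((359.8221435546875, -147.62124633789062), (235.90858459472656, 210.54632568359375), 87.71756744384766)
scene bridge px 64 [ 515.9 -153.    36.2] [ 509.1 -185.9   26.3] [ 521.3 -117.3   41.6]
 fitline world [ 1.07000e-01  9.94000e-01  5.15317e+02 -1.54308e+02]
 z 14 29 157 [ 465.9 -190.5   14. ] [ 536.4 -107.7   29. ] ((515.7578125, -135.897216796875), (54.972808837890625, 103.72722625732422), 40.011444091796875)
 z 32 42 290 [ 465.1 -186.3   32. ] [ 521.8 -114.4   42. ] ((493.3021545410156, -150.48692321777344), (72.7297134399414, 55.87398910522461), 87.9191665649414)
```

jog_arm:
  rows:
    - [[-468, -305, 60], [0, 0, -0.677]]
    - [[-468, -305, 60], [0, 0, -0.677]]
    - [[-468, -305, 60], [0, 0, -0.677]]
    - [[-468, -305, 60], [0, 0, -0.677]]
    - [[-468, -305, 60], [0, 0, -0.677]]
    - [[-468, -305, 60], [0, 0, -0.677]]
    - [[-468, -305, 60], [0, 0, -0.677]]
    - [[-468, -305, 60], [0, 0, -0.677]]
    - [[-468, -305, 60], [0, 0, -0.677]]
    - [[-468, -305, 60], [0, 0, -0.677]]
  grip: 85

```text
time: 1.1
tool_pos: [498.9, 168.9, 178.8]
tcp_rot: [180.0, -0.0, -161.8]
ft_force: [0.2, 1.0, 0.4]
finger_gap: 85.1
grip_force: 0.0
```

```bash
cat >> h.py <<'E'
from scipy.spatial.transform import Rotation as Ro
def to(x,y,z,yaw):
    s=r.sense(); R=Ro.from_euler("xyz",s["tcp_rot"],degrees=True); T=Ro.from_euler("xyz",[180,0,yaw],degrees=True)
    print("t",round(s["time"],2),"tcp",np.round(s["tool_pos"],1),np.round(s["tcp_rot"],2),"gap",round(s["finger_gap"],1),"F",np.round(s["ft_force"],1),"grip",np.round(s["grip_force"],1))
    print("shift",R.inv().apply(np.array([x,y,z])-s["tool_pos"]).round(1),"turn",(R.inv()*T).as_rotvec().round(4))
E
python3 -c "
from h import *
to(541.5,110.5,100,198.2)"
```

```text
t 1.1 tcp [498.9 168.9 178.8] [ 1.7999e+02 -1.0000e-02 -1.6183e+02] gap 85.1 F [0.2 1.  0.4] grip 0.0
shift [-22.2 -68.8  78.8] turn [ 0.0001 -0.0003 -0.0005]
```

jog_arm:
  rows:
    - [[-22, -69, 79], [0, 0, 0]]
    - [[-22, -69, 79], [0, 0, 0]]
    - [[-22, -69, 79], [0, 0, 0]]
    - [[-22, -69, 79], [0, 0, 0]]
    - [[-22, -69, 79], [0, 0, 0]]

```text
time: 1.6
tool_pos: [540.9, 112.8, 101.1]
tcp_rot: [180.0, 0.0, -161.8]
ft_force: [-1.3, -0.1, 0.7]
finger_gap: 85.0
grip_force: 0.0
```

```bash
python3 - <<'E'
from h import *
to(541.5,110.5,8,198.2)
p,d=r.snapshot("top"); s,_=r.snapshot("scene")
a=cv2.resize(p[170:270,270:380],(440,400)); b=cv2.resize(s[220:340,240:350],(360,400)); cv2.imwrite("pics/g1.png",np.hstack([a,b]))
E
```

```text
t 1.6 tcp [540.9 112.8 101.1] [ 1.7999e+02  4.0000e-02 -1.6182e+02] gap 85.0 F [-1.3 -0.1  0.7] grip 0.0
shift [ 0.2 -2.4 93.1] turn [ 0.0003  0.0007 -0.0003]
```

View pics/g1.png

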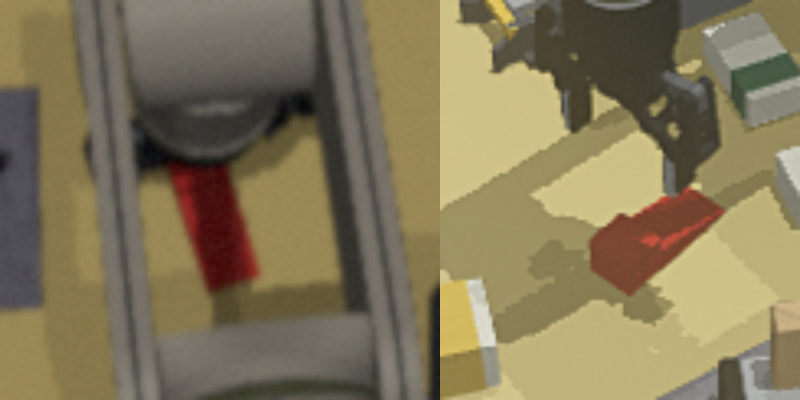

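The gripper sits over the heel (left panel ~(210,150), right panel fingers above ~(630,240)). Descending and gripping.

jog_arm:
  rows:
    - [[0, -2, 50], [0, 0, 0]]
    - [[0, -2, 98], [0, 0, 0]]
    - [[0, -2, 98], [0, 0, 0]]
    - [[0, -2, 98], [0, 0, 0]]
    - [[0, -2, 98], [0, 0, 0]]

```text
time: 2.2
tool_pos: [544.1, 111.1, 5.9]
tcp_rot: [-179.9, 0.3, -161.8]
ft_force: [-0.3, 0.8, 0.6]
finger_gap: 85.2
grip_force: 0.0
```

jog_arm:
  rows:
    - [[0, 0, 0], [0, 0, 0]]
    - [[0, 0, 0], [0, 0, 0]]
    - [[0, 0, 0], [0, 0, 0]]
    - [[0, 0, 0], [0, 0, 0]]
    - [[0, 0, 0], [0, 0, 0]]
    - [[0, 0, 0], [0, 0, 0]]
    - [[0, 0, 0], [0, 0, 0]]
    - [[0, 0, 0], [0, 0, 0]]
  grip: 30
  force: 40

```text
time: 3.0
tool_pos: [542.5, 110.4, 3.7]
tcp_rot: [-180.0, 0.1, -161.8]
ft_force: [-1.7, 0.4, 6.6]
finger_gap: 39.6
grip_force: 41.4
```

jog_arm:
  rows:
    - [[0, 0, -30], [0, 0, 0]]
    - [[0, 0, -60], [0, 0, 0]]
    - [[0, 0, -60], [0, 0, 0]]
    - [[0, 0, -60], [0, 0, 0]]

```text
time: 3.4
tool_pos: [542.1, 110.2, 63.1]
tcp_rot: [-180.0, 0.1, -161.8]
ft_force: [0.3, 0.6, -1.4]
finger_gap: 39.6
grip_force: 40.8
```

```bash
python3 -c "
from h import *
to(624.6,-159,60,177.6)"
```

```text
t 3.4 tcp [542.1 110.2  63.1] [-1.7998e+02  1.1000e-01 -1.6183e+02] gap 39.6 F [ 0.3  0.6 -1.4] grip 40.8
shift [   5.6 -281.5    3.2] turn [-1.00e-04  2.00e-03  3.59e-01]
```

jog_arm:
  rows:
    - [[6, -40, 0], [0, 0, 0.05]]
    - [[6, -80, 0], [0, 0, 0.1]]
    - [[6, -120, 0], [0, 0, 0.16]]
    - [[6, -160, 0], [0, 0, 0.22]]
    - [[6, -200, 0], [0, 0, 0.28]]
    - [[6, -240, 0], [0, 0, 0.33]]
    - [[6, -265, 0], [0, 0, 0.359]]
    - [[6, -281, 0], [0, 0, 0.359]]
    - [[6, -281, 0], [0, 0, 0.359]]
    - [[6, -281, 0], [0, 0, 0.359]]

```text
time: 4.4
tool_pos: [622.5, -157.8, 61.0]
tcp_rot: [179.9, -0.1, 177.6]
ft_force: [0.5, 0.8, -1.3]
finger_gap: 39.2
grip_force: 40.9
```

jog_arm:
  rows:
    - [[0, 0, 25], [0, 0, 0]]
    - [[0, 0, 45], [0, 0, 0]]
    - [[0, 0, 54], [0, 0, 0]]
    - [[0, 0, 54], [0, 0, 0]]
    - [[0, 0, 54], [0, 0, 0]]
    - [[0, 0, 54], [0, 0, 0]]

```text
time: 5.0
tool_pos: [624.4, -158.6, 9.8]
tcp_rot: [-180.0, 0.1, 177.6]
ft_force: [0.6, 0.0, -1.0]
finger_gap: 39.1
grip_force: 40.9
```

```bash
python3 - <<'E'
from h import *
to(624.6,-159,6,177.6)
for n,c in(("top",(160,250,370,460)),("scene",(180,300,170,300))):
    i,d=r.snapshot(n); np.savez(n+"1.npz",p=i,d=d); C=cloud(n,d); h=cv2.cvtColor(i,cv2.COLOR_BGR2HSV); ok=d>0
    reg=ok&(C[...,0]>480)&(C[...,0]<720)&(abs(C[...,1]+157)<70)&(C[...,2]<60)
    m=reg&((h[...,0]<8)|(h[...,0]>172))&(h[...,1]>140)
    if m.sum()>10:
        v,u=np.nonzero(m); q=C[m]; print(n,"red",len(q),q.mean(0).round(1),q.min(0).round(1),q.max(0).round(1),cv2.minAreaRect(q[:,:2].astype(np.float32)))
    y=reg&(h[...,0]>18)&(h[...,0]<34)&(h[...,1]>130)&(C[...,2]>20); print(n,"bridge",C[y].mean(0).round(1),C[y].min(0).round(1),C[y].max(0).round(1))
    im=cv2.resize(i[c[0]:c[1],c[2]:c[3]],(400,400),interpolation=cv2.INTER_CUBIC)
    A=np.hstack([A,im]) if n=="scene" else im
cv2.imwrite("pics/pre.png",A)
E
```

```text
t 5.0 tcp [ 624.4 -158.6    9.8] [-1.7997e+02  1.3000e-01  1.7763e+02] gap 39.1 F [ 0.6  0.  -1. ] grip 40.9
shift [-0.2 -0.4  3.8] turn [-0.0006  0.0022  0.0006]<stdin>:9: RuntimeWarning: Mean of empty slice.
  ret = um.true_divide(
Traceback (most recent call last):
ValueError: zero-size array to reduction operation minimum which has no identity
```

```bash
python3 - <<'E'
from h import *
n="scene"; i,d=r.snapshot(n); np.savez("scene1.npz",p=i,d=d); C=cloud(n,d); h=cv2.cvtColor(i,cv2.COLOR_BGR2HSV); ok=d>0
reg=ok&(C[...,0]>480)&(C[...,0]<720)&(abs(C[...,1]+157)<70)&(C[...,2]<60)
m=reg&((h[...,0]<8)|(h[...,0]>172))&(h[...,1]>140)
q=C[m]; print("red",len(q),q.mean(0).round(1),q.min(0).round(1),q.max(0).round(1))
y=reg&(h[...,0]>18)&(h[...,0]<34)&(h[...,1]>130)&(C[...,2]>20); print("bridge",y.sum(),C[y].mean(0).round(1) if y.any() else "")
v,u=np.nonzero(m); print("red px",u.min(),u.max(),v.min(),v.max())
cv2.imwrite("pics/pre.png",cv2.resize(i[190:265,190:290],(800,600),interpolation=cv2.INTER_CUBIC))
E
```

```text
red 181 [ 573.7 -153.1   18.6] [ 543.7 -177.8    6.9] [ 639.2 -131.4   38.1]
bridge 66 [ 516.4 -152.5   36.1]
red px 210 250 228 245
```

View pics/pre.png

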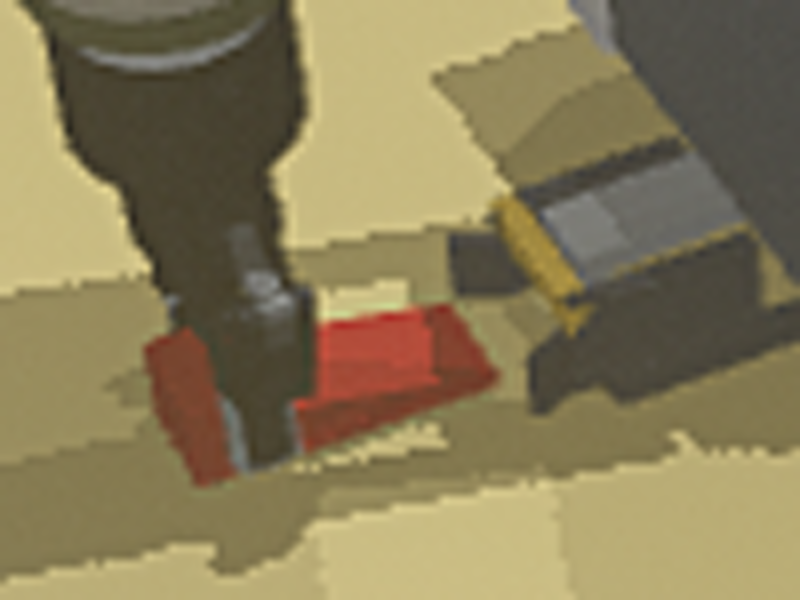

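The picture shows the thin-end top corners at image (245.9,228.1) and (252.3,237.1), and the bridge's upper front edge from (252.5,215) to (262.9,226.6). I'll compute the relative offset from these.

```bash
python3 - <<'E'
from h import *
a=plane("scene",np.array([245.9,252.3]),np.array([228.1,237.1]),11.); b=plane("scene",np.array([252.5,262.9]),np.array([215,226.6]),37.)
print(a.round(1),b.round(1)); m=a.mean(0);print("tip mid",m,"bridge mid",b.mean(0),"len",np.linalg.norm(a[1]-a[0]),np.linalg.norm(b[1]-b[0]))
e=b[0]-b[1]; print("bridge yaw",np.degrees(np.arctan2(e[1],e[0])))
ex=np.array([np.cos(np.radians(177.6)),np.sin(np.radians(177.6)),0]); ey=np.array([-ex[1],ex[0],0])
D=m-b.mean(0); print("tip in shoe x,y",D@ex,D@ey)
print("TCP y expected tip", np.array([624.4,-158.6,0])+88*ex)
E
```

```text
[[ 542.2 -171.    11. ]
 [ 543.2 -130.1   11. ]] [[ 514.4 -182.    37. ]
 [ 511.7 -125.8   37. ]]
tip mid [ 542.67652822 -150.55374069   11.        ] bridge mid [ 513.02237975 -153.86319106   37.        ] len 40.93101128555871 56.27800678996882
bridge yaw -87.23720635282994
tip in shoe x,y -29.489551337967423 -4.548334273774522
TCP y expected tip [ 536.47719095 -154.91494247    0.        ]
```

jog_arm:
  rows:
    - [[0, -3, 3], [0, 0, 0]]
    - [[0, -3, 6], [0, 0, 0]]
    - [[0, -3, 6], [0, 0, 0]]
    - [[0, -3, 6], [0, 0, 0]]

```text
time: 5.5
tool_pos: [623.9, -162.4, 3.7]
tcp_rot: [-180.0, 0.1, 177.6]
ft_force: [-2.6, -0.4, 7.5]
finger_gap: 39.6
grip_force: 42.1
```

jog_arm:
  rows:
    - [[7, 0, 0], [0, 0, 0]]
    - [[14, 0, 0], [0, 0, 0]]
    - [[21, 0, 0], [0, 0, 0]]
    - [[28, 0, 0], [0, 0, 0]]
    - [[28, 0, 0], [0, 0, 0]]

```text
time: 6.0
tool_pos: [595.8, -160.9, 3.7]
tcp_rot: [-180.0, 0.1, 177.6]
ft_force: [-0.7, 0.4, 8.1]
finger_gap: 39.4
grip_force: 42.0
```

jog_arm:
  rows:
    - [[6, 0, 0], [0, 0, 0]]
    - [[12, 0, 0], [0, 0, 0]]
    - [[18, 0, 0], [0, 0, 0]]
    - [[24, 0, 0], [0, 0, 0]]
    - [[24, 0, 0], [0, 0, 0]]

```text
time: 6.5
tool_pos: [571.9, -160.0, 3.7]
tcp_rot: [-180.0, 0.2, 177.6]
ft_force: [1.2, 0.1, 8.7]
finger_gap: 39.5
grip_force: 42.0
```

```bash
python3 - <<'E'
from h import *
to(573,-158,3.7,177.6)
n="scene"; i,d=r.snapshot(n); cv2.imwrite("pics/ins.png",cv2.resize(i[190:265,190:290],(800,600),interpolation=cv2.INTER_CUBIC))
E
```

```text
t 6.5 tcp [ 571.9 -160.     3.7] [-1.7995e+02  1.6000e-01  1.7759e+02] gap 39.5 F [1.2 0.1 8.7] grip 42.0
shift [-1.  2. -0.] turn [-0.0008  0.0028 -0.0001]
```

View pics/ins.png

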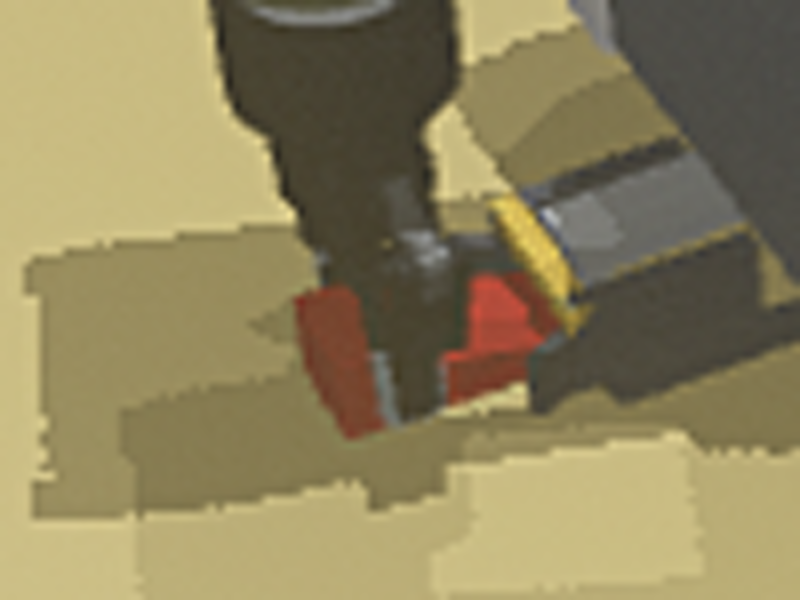

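The wedge tip is under the bridge (crop ~(540,320)) and the heel is outside. Releasing it.

jog_arm:
  rows:
    - [[0, 0, 0], [0, 0, 0]]
    - [[0, 0, 0], [0, 0, 0]]
    - [[0, 0, 0], [0, 0, 0]]
    - [[0, 0, 0], [0, 0, 0]]
    - [[0, 0, 0], [0, 0, 0]]
  grip: 80

```text
time: 7.05
tool_pos: [570.9, -159.4, 1.9]
tcp_rot: [180.0, -0.0, 177.6]
ft_force: [-0.5, -0.2, 0.5]
finger_gap: 80.1
grip_force: 0.0
```

jog_arm:
  rows:
    - [[0, 0, -30], [0, 0, 0]]
    - [[0, 0, -75], [0, 0, 0]]
    - [[0, 0, -120], [0, 0, 0]]
    - [[-10, 0, -160], [0, 0, 0]]
    - [[-10, 0, -160], [0, 0, 0]]

```text
time: 7.55
tool_pos: [586.0, -161.3, 170.5]
tcp_rot: [-179.8, 0.7, 177.6]
ft_force: [0.5, -1.1, 1.3]
finger_gap: 80.0
grip_force: 0.0
```

```bash
python3 - <<'E'
from h import *
to(519,284,160,155.4)
n="scene"; i,d=r.snapshot(n); C=cloud(n,d); h=cv2.cvtColor(i,cv2.COLOR_BGR2HSV); ok=d>0
reg=ok&(C[...,0]>480)&(C[...,0]<720)&(abs(C[...,1]+157)<70)&(C[...,2]<60)
m=reg&((h[...,0]<8)|(h[...,0]>172))&(h[...,1]>140)
q=C[m]; hi=q[(q[:,2]>30)]; print("heel top",len(hi),hi.mean(0).round(1),hi.min(0).round(1),hi.max(0).round(1),cv2.minAreaRect(hi[:,:2].astype(np.float32)))
cv2.imwrite("pics/rel.png",cv2.resize(i[190:265,190:290],(800,600),interpolation=cv2.INTER_CUBIC))
E
```

```text
t 7.55 tcp [ 586.  -161.3  170.5] [-179.78    0.7   177.62] gap 80.0 F [ 0.5 -1.1  1.3] grip 0.0
shift [ 85.5 442.2   7.8] turn [-0.0014  0.0129  0.3877]
heel top 111 [ 576.7 -158.8   34.5] [ 559.7 -179.1   30.1] [ 596.5 -135.5   39.3] ((577.2874755859375, -157.43202209472656), (38.582183837890625, 38.324554443359375), 81.19174194335938)
```

View pics/rel.png

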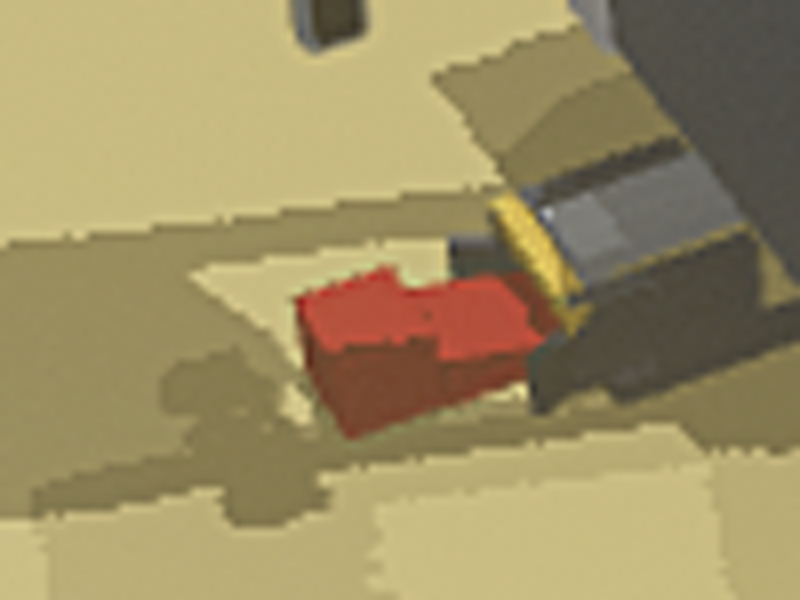

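The wedge lies flat and straight, started under the bridge (heel crop ~(370,340)). Now the mallet.

jog_arm:
  rows:
    - [[86, 442, 0], [0, 0.013, 0.388]]
    - [[86, 442, 0], [0, 0.013, 0.388]]
    - [[86, 442, 0], [0, 0.013, 0.388]]
    - [[86, 442, 0], [0, 0.013, 0.388]]
    - [[86, 442, 0], [0, 0.013, 0.388]]
    - [[86, 442, 0], [0, 0.013, 0.388]]
    - [[86, 442, 0], [0, 0.013, 0.388]]
    - [[86, 442, 0], [0, 0.013, 0.388]]
    - [[86, 442, 0], [0, 0.013, 0.388]]
    - [[86, 442, 0], [0, 0.013, 0.388]]
  grip: 80

```text
time: 8.6
tool_pos: [511.0, 290.4, 160.4]
tcp_rot: [-179.8, -0.9, 155.7]
ft_force: [0.0, -1.1, 0.0]
finger_gap: 79.9
grip_force: 0.0
```

jog_arm:
  rows:
    - [[0, 0, 0], [0, 0, 0]]
    - [[0, 0, 0], [0, 0, 0]]

```text
time: 8.8
tool_pos: [513.3, 284.3, 160.9]
tcp_rot: [-179.7, -0.8, 155.4]
ft_force: [-0.1, -0.8, 0.1]
finger_gap: 79.9
grip_force: 0.0
```

```bash
python3 -c "
from h import *
to(519,284,52,155.4)"
```

```text
t 8.8 tcp [513.3 284.3 160.9] [-179.74   -0.79  155.36] gap 79.9 F [-0.1 -0.8  0.1] grip 0.0
shift [ -6.8   2.6 108.8] turn [-0.0045 -0.0137 -0.0006]
```

jog_arm:
  rows:
    - [[-7, 2.5, 20], [-0.0045, -0.0137, 0]]
    - [[-7, 2.5, 50], [-0.0045, -0.0137, 0]]
    - [[-7, 2.5, 80], [-0.0045, -0.0137, 0]]
    - [[-7, 2.5, 100], [-0.0045, -0.0137, 0]]
    - [[-7, 2.5, 108], [-0.0045, -0.0137, 0]]
    - [[-7, 2.5, 108], [-0.0045, -0.0137, 0]]
    - [[-7, 2.5, 108], [-0.0045, -0.0137, 0]]

```text
time: 9.5
tool_pos: [520.8, 284.6, 55.3]
tcp_rot: [179.8, 0.1, 155.3]
ft_force: [-0.4, -0.1, 0.6]
finger_gap: 79.7
grip_force: 0.0
```

```bash
python3 -c "
from h import *
to(519,284,52,155.4)"
```

```text
t 9.5 tcp [520.8 284.6  55.3] [1.7983e+02 1.1000e-01 1.5531e+02] gap 79.7 F [-0.4 -0.1  0.6] grip 0.0
shift [ 1.4 -1.3  3.3] turn [ 0.003   0.002  -0.0016]
```

jog_arm:
  rows:
    - [[1, -1, 1], [0, 0, 0]]
    - [[1, -1, 1], [0, 0, 0]]
    - [[1, -1, 1], [0, 0, 0]]
    - [[1, -1, 1], [0, 0, 0]]
    - [[1, -1, 1], [0, 0, 0]]
    - [[1, -1, 1], [0, 0, 0]]
    - [[1, -1, 1], [0, 0, 0]]
    - [[1, -1, 1], [0, 0, 0]]
    - [[1, -1, 1], [0, 0, 0]]
  grip: 15
  force: 110

```text
time: 10.4
tool_pos: [518.9, 284.7, 53.8]
tcp_rot: [179.8, 0.1, 155.4]
ft_force: [-0.3, -1.3, 5.3]
finger_gap: 22.9
grip_force: 106.9
```

jog_arm:
  rows:
    - [[0, 0, 0], [0, 0, 0]]
    - [[0, 0, -20], [0, 0, 0]]
    - [[0, 0, -50], [0, 0, 0]]
    - [[0, 0, -80], [0, 0, 0]]
    - [[0, 0, -80], [0, 0, 0]]

```text
time: 10.9
tool_pos: [520.8, 285.6, 137.5]
tcp_rot: [179.6, 0.3, 155.4]
ft_force: [0.9, 0.6, -2.6]
finger_gap: 22.5
grip_force: 107.0
```

```bash
python3 - <<'E'
from h import *
to(690,-163,125,177.6)
n="scene"; i,d=r.snapshot(n); cv2.imwrite("pics/mal.png",cv2.resize(i[200:380,260:460],(800,600)))
E
```

```text
t 10.9 tcp [520.8 285.6 137.5] [179.59   0.32 155.38] gap 22.5 F [ 0.9  0.6 -2.6] grip 107.0
shift [-340.7 -337.4   11.9] turn [ 0.006   0.0069 -0.3879]
```

View pics/mal.png

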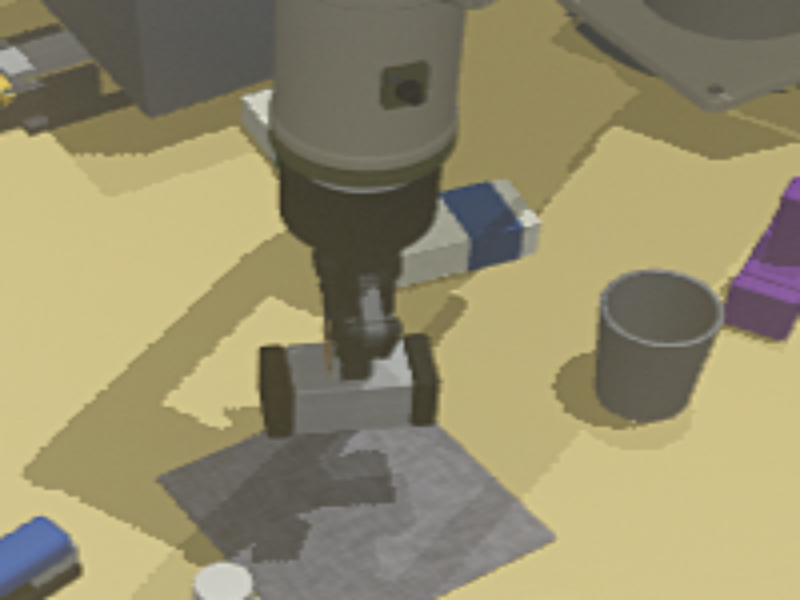

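The mallet hangs upright in the gripper (head crop ~(350,390)). Moving to the pre-strike position.

jog_arm:
  rows:
    - [[-30, -30, 0], [0, 0, -0.04]]
    - [[-65, -65, 0], [0.006, 0.007, -0.08]]
    - [[-100, -100, 0], [0.006, 0.007, -0.12]]
    - [[-135, -134, 0], [0.006, 0.007, -0.16]]
    - [[-170, -168, 0], [0.006, 0.007, -0.2]]
    - [[-205, -203, 0], [0.006, 0.007, -0.24]]
    - [[-240, -238, 0], [0.006, 0.007, -0.28]]
    - [[-275, -272, 0], [0.006, 0.007, -0.32]]
    - [[-305, -302, 0], [0.006, 0.007, -0.36]]
    - [[-325, -324, 0], [0.006, 0.007, -0.388]]

```text
time: 11.95
tool_pos: [677.6, -148.3, 128.9]
tcp_rot: [-179.9, -0.6, 177.6]
ft_force: [-0.3, 0.1, -3.8]
finger_gap: 22.8
grip_force: 107.1
```

jog_arm:
  rows:
    - [[0, 0, 0], [0, 0, 0]]
    - [[0, 0, 0], [0, 0, 0]]
    - [[0, 0, 0], [0, 0, 0]]

```text
time: 12.25
tool_pos: [677.6, -144.2, 130.5]
tcp_rot: [-179.9, -0.5, 177.6]
ft_force: [-0.1, 1.0, -4.3]
finger_gap: 22.8
grip_force: 107.5
```

```bash
python3 -c "
from h import *
to(685,-164,54,177.6)"
```

```text
t 12.25 tcp [ 677.6 -144.2  130.5] [-179.9    -0.55  177.63] gap 22.8 F [-0.1  1.  -4.3] grip 107.5
shift [ -9.  -19.3  76.5] turn [-0.0018 -0.0096  0.0004]
```

jog_arm:
  rows:
    - [[-9, -10, 20], [-0.002, -0.0096, 0]]
    - [[-9, -19, 45], [-0.002, -0.0096, 0]]
    - [[-9, -19, 65], [-0.002, -0.0096, 0]]
    - [[-9, -19, 74], [-0.002, -0.0096, 0]]
    - [[-9, -19, 76], [-0.002, -0.0096, 0]]
    - [[-9, -19, 76], [-0.002, -0.0096, 0]]
    - [[-9, -19, 76], [-0.002, -0.0096, 0]]

```text
time: 12.95
tool_pos: [687.6, -164.9, 58.6]
tcp_rot: [-179.9, 0.3, 177.6]
ft_force: [-0.0, -0.2, -4.0]
finger_gap: 22.8
grip_force: 107.4
```

```bash
python3 - <<'E'
from h import *
to(640,-162,54.5,177.6)
n="scene"; i,d=r.snapshot(n); cv2.imwrite("pics/strike.png",cv2.resize(i[190:280,170:290],(800,600),interpolation=cv2.INTER_CUBIC))
E
```

```text
t 12.95 tcp [ 687.6 -164.9   58.6] [-179.9     0.33  177.64] gap 22.8 F [-0.  -0.2 -4. ] grip 107.4
shift [47.7  0.9  3.8] turn [-0.0017  0.0058  0.0008]
```

View pics/strike.png

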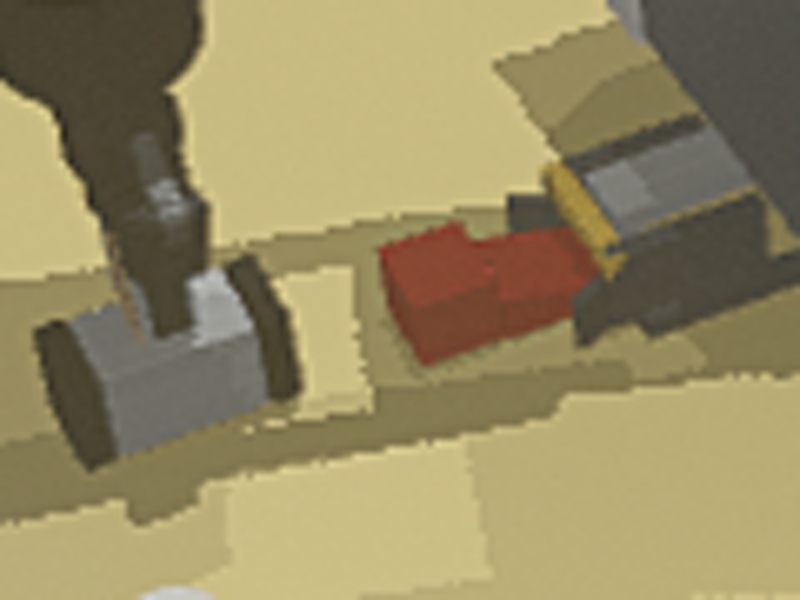

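The mallet face (crop ~(275,330)) lines up with the heel (crop ~(410,310)). First tap, then draw back.

jog_arm:
  rows:
    - [[15, 1, 2], [-0.002, 0.003, 0]]
    - [[30, 1, 3], [-0.002, 0.003, 0]]
    - [[45, 1, 3], [-0.002, 0.003, 0]]
    - [[57, 1, 3], [-0.002, 0.003, 0]]
    - [[63, 1, 3], [-0.002, 0.003, 0]]
    - [[63, 1, 3], [-0.002, 0.003, 0]]

```text
time: 13.6
tool_pos: [627.7, -161.8, 57.5]
tcp_rot: [-180.0, 0.6, 177.6]
ft_force: [10.1, 1.9, -5.0]
finger_gap: 23.0
grip_force: 107.5
```

jog_arm:
  rows:
    - [[-15, 0, 0], [0, 0, 0]]
    - [[-30, 0, 0], [0, 0, 0]]
    - [[-40, 0, 0], [0, 0, 0]]
    - [[-40, 0, 0], [0, 0, 0]]

```text
time: 14.0
tool_pos: [665.5, -163.4, 55.3]
tcp_rot: [180.0, 0.2, 177.6]
ft_force: [-0.4, -0.7, -4.0]
finger_gap: 22.8
grip_force: 107.4
```

```bash
cat > m.py <<'E'
from h import *
to(640,-162,54.5,177.6)
n="scene"; i,d=r.snapshot(n); C=cloud(n,d); h=cv2.cvtColor(i,cv2.COLOR_BGR2HSV); ok=d>0
reg=ok&(C[...,0]>480)&(C[...,0]<720)&(abs(C[...,1]+157)<70)&(C[...,2]<60)
m=reg&((h[...,0]<8)|(h[...,0]>172))&(h[...,1]>140)
q=C[m]; hi=q[(q[:,2]>30)]; print("heel top",len(hi),hi.mean(0).round(1),hi.min(0).round(1),hi.max(0).round(1),cv2.minAreaRect(hi[:,:2].astype(np.float32)))
y=reg&(h[...,0]>18)&(h[...,0]<34)&(h[...,1]>130)&(C[...,2]>20); print("bridge",y.sum(),C[y].mean(0).round(1))
E
python3 m.py
```

```text
t 14.0 tcp [ 665.5 -163.4   55.3] [179.99   0.2  177.62] gap 22.8 F [-0.4 -0.7 -4. ] grip 107.4
shift [25.6  0.3  0.8] turn [0.0002 0.0036 0.0004]
heel top 109 [ 565.2 -157.9   34.2] [ 548.2 -177.5   30.1] [ 582.2 -135.5   38.2] ((565.0257568359375, -156.91705322265625), (42.040199279785156, 33.85495376586914), 88.33272552490234)
bridge 68 [ 516.1 -153.5   35.6]
```

jog_arm:
  rows:
    - [[15, 0, 1], [0, 0.002, 0]]
    - [[30, 0, 1], [0, 0.002, 0]]
    - [[42, 0, 1], [0, 0.002, 0]]
    - [[52, 0, 1], [0, 0.002, 0]]
    - [[60, 0, 1], [0, 0.002, 0]]
    - [[65, 0, 1], [0, 0.002, 0]]
    - [[65, 0, 1], [0, 0.002, 0]]

```text
time: 14.75
tool_pos: [600.3, -160.6, 54.3]
tcp_rot: [180.0, 0.2, 177.6]
ft_force: [6.3, -0.0, -7.1]
finger_gap: 22.8
grip_force: 107.2
```

```bash
python3 m.py
```

```text
t 14.75 tcp [ 600.3 -160.6   54.3] [179.98   0.23 177.59] gap 22.8 F [ 6.3 -0.  -7.1] grip 107.2
shift [-39.8   0.2  -0. ] turn [ 0.0004  0.0041 -0.0002]
heel top 113 [ 537.1 -154.7   35.5] [ 520.5 -177.6   30.1] [ 557.1 -136.9   48.8] ((539.4170532226562, -157.538330078125), (37.134552001953125, 39.762184143066406), 2.447655200958252)
bridge 61 [ 515.6 -151.1   36.4]
```

jog_arm:
  rows:
    - [[1.5, 0, 0], [0, 0, 0]]
    - [[3, 0, 0], [0, 0, 0]]
    - [[3, 0, 0], [0, 0, 0]]

```text
time: 15.1
tool_pos: [599.7, -160.6, 54.9]
tcp_rot: [-180.0, 0.5, 177.6]
ft_force: [15.6, 0.6, -11.3]
finger_gap: 22.7
grip_force: 106.7
```

jog_arm:
  rows:
    - [[2, 0, 0], [0, 0, 0]]
    - [[4, 0, 0], [0, 0, 0]]
    - [[4, 0, 0], [0, 0, 0]]

```text
time: 15.4
tool_pos: [597.7, -160.9, 56.5]
tcp_rot: [-179.9, 0.8, 177.6]
ft_force: [20.1, -0.4, -8.8]
finger_gap: 22.7
grip_force: 107.7
```

jog_arm:
  rows:
    - [[2, 0, 1], [0, 0, 0]]
    - [[4, 0, 1], [0, 0, 0]]
    - [[4, 0, 1], [0, 0, 0]]

```text
time: 15.7
tool_pos: [595.9, -161.1, 57.4]
tcp_rot: [-179.9, 1.0, 177.6]
ft_force: [25.1, 0.2, -2.9]
finger_gap: 23.1
grip_force: 108.5
```

```bash
python3 m.py; python3 - <<'E'
from h import *
i,_=r.snapshot("scene"); cv2.imwrite("pics/home.png",cv2.resize(i[180:270,190:310],(800,600),interpolation=cv2.INTER_CUBIC))
E
```

```text
t 15.7 tcp [ 595.9 -161.1   57.4] [-179.88    1.02  177.61] gap 23.1 F [25.1  0.2 -2.9] grip 108.5
shift [-44.1   1.    3.7] turn [-0.002   0.0177  0.0001]
heel top 113 [ 536.4 -155.    35.2] [ 520.5 -176.8   30.6] [ 557.1 -133.4   51.4] ((537.8600463867188, -154.35292053222656), (43.18775177001953, 34.91299819946289), 82.37208557128906)
bridge 64 [ 515.7 -152.    36.3]
```

View pics/home.png

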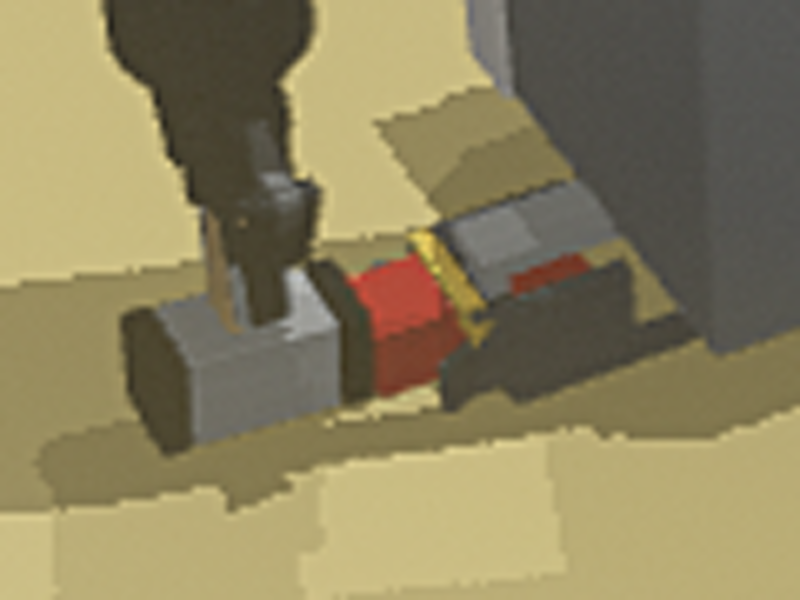

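The heel sits against the bridge (crop ~(440,300)). Drawing back, then one confirming tap.

jog_arm:
  rows:
    - [[-15, 0, 2], [0, 0, 0]]
    - [[-30, 0, 2], [0, 0.01, 0]]
    - [[-45, 0, 2], [0, 0.015, 0]]
    - [[-45, 0, 2], [0, 0.015, 0]]

```text
time: 16.2
tool_pos: [634.5, -162.2, 51.2]
tcp_rot: [180.0, -0.8, 177.6]
ft_force: [3.9, 1.4, 2.4]
finger_gap: 22.6
grip_force: 109.2
```

```bash
python3 m.py
```

```text
t 16.2 tcp [ 634.5 -162.2   51.2] [179.99  -0.77 177.62] gap 22.6 F [3.9 1.4 2.4] grip 109.2
shift [-5.5  0.4 -3.4] turn [ 0.0002 -0.0134  0.0004]
heel top 123 [ 538.5 -155.8   34.5] [ 520.9 -176.7   30.3] [ 555.3 -135.9   40.9] ((538.2783203125, -156.41949462890625), (40.05830383300781, 33.96840286254883), 87.4144515991211)
bridge 62 [ 515.9 -151.7   36.3]
```

jog_arm:
  rows:
    - [[0, 0, -4], [0, -0.01, 0]]
    - [[15, 0, -4], [0, -0.013, 0]]
    - [[28, 0, -4], [0, -0.013, 0]]
    - [[38, 0, -4], [0, -0.013, 0]]
    - [[42, 0, -4], [0, -0.013, 0]]
    - [[42, 0, -4], [0, -0.013, 0]]

```text
time: 16.85
tool_pos: [594.3, -160.3, 56.9]
tcp_rot: [180.0, 0.4, 177.6]
ft_force: [15.9, 0.9, -5.2]
finger_gap: 22.9
grip_force: 108.6
```

jog_arm:
  rows:
    - [[-15, 0, -1], [0, 0, 0]]
    - [[-30, 0, -1], [0, 0, 0]]
    - [[-60, 0, -10], [0, 0, 0]]
    - [[-75, 0, -40], [0, 0, 0]]
    - [[-75, 0, -80], [0, 0, 0]]
    - [[-75, 0, -80], [0, 0, 0]]
    - [[-75, 0, -80], [0, 0, 0]]

```text
time: 17.55
tool_pos: [666.1, -163.6, 135.2]
tcp_rot: [180.0, -0.1, 177.6]
ft_force: [0.0, -0.3, -4.5]
finger_gap: 23.0
grip_force: 109.1
```

```bash
python3 m.py; python3 -c "
from h import *
to(519,284.7,125,155.4)"
```

```text
t 17.55 tcp [ 666.1 -163.6  135.2] [ 1.7998e+02 -8.0000e-02  1.7760e+02] gap 23.0 F [ 0.  -0.3 -4.5] grip 109.1
shift [26.   0.5 80.8] turn [ 0.0003 -0.0013 -0.    ]
heel top 100 [ 536.8 -155.6   34.5] [ 520.6 -177.6   30.1] [ 554.2 -134.3   39.9] ((537.913330078125, -156.32662963867188), (42.72380447387695, 32.56913757324219), 86.66282653808594)
bridge 63 [ 515.8 -151.9   36.5]
t 17.6 tcp [ 664.8 -163.2  133.1] [179.93  -0.28 177.59] gap 22.7 F [-0.9  0.6 -4.1] grip 109.1
shift [164.4 441.4   9.5] turn [ 3.000e-04 -5.000e-03  3.874e-01]
```

```bash
python3 - <<'E'
from h import *
s=r.sense(); t=np.array(s["tool_pos"]); print(t.round(1))
n="scene"; i,d=r.snapshot(n); C=cloud(n,d); h=cv2.cvtColor(i,cv2.COLOR_BGR2HSV)
ex=np.array([np.cos(np.radians(177.6)),np.sin(np.radians(177.6)),0]); ey=np.array([-ex[1],ex[0],0])
Q=C-(t+[0,4,0]); a=Q@ex; b=Q@ey; z=Q[...,2]
m=(d>0)&(abs(a)<60)&(abs(b)<30)&(z<5)&(z>-62)
q=np.c_[a[m],b[m],z[m]]; print(len(q),q.min(0).round(1),q.max(0).round(1))
# grey top/side points per a-slice: upper envelope
for lo in range(-48,48,8):
    k=q[(q[:,0]>lo)&(q[:,0]<lo+8)]
    if len(k)>5: print(lo,len(k),"zmax",np.percentile(k[:,2],[2,95]).round(1))
E
```

```text
[ 664.8 -163.2  133.1]
809 [-52.1 -24.  -51.8] [40.5 22.7  5. ]
-48 83 zmax [-43.3   0.6]
-40 72 zmax [-45.1  -0.5]
-32 77 zmax [-43.5  -1.4]
-24 75 zmax [-44.8  -2. ]
-16 64 zmax [-45.9   2.2]
-8 59 zmax [-46.    1.2]
0 49 zmax [-46.4  -4.1]
8 53 zmax [-49.5  -6.4]
16 79 zmax [-47.5  -5.7]
24 72 zmax [-48.6  -6.5]
32 60 zmax [-49.   -7.2]
```

jog_arm:
  rows:
    - [[16, 44, 0], [0, 0, 0.04]]
    - [[33, 88, 0], [0, 0, 0.08]]
    - [[49, 132, 0], [0, 0, 0.12]]
    - [[66, 176, 0], [0, 0, 0.16]]
    - [[82, 220, 0], [0, 0, 0.2]]
    - [[98, 264, 0], [0, 0, 0.24]]
    - [[115, 308, 0], [0, 0, 0.28]]
    - [[131, 352, 0], [0, 0, 0.32]]
    - [[147, 396, 0], [0, 0, 0.36]]
    - [[160, 430, 0], [0, 0, 0.387]]

```text
time: 18.65
tool_pos: [521.1, 274.6, 132.6]
tcp_rot: [-179.8, -0.4, 155.4]
ft_force: [1.0, -0.6, -3.4]
finger_gap: 22.9
grip_force: 109.2
```

jog_arm:
  rows:
    - [[0, 0, 0], [0, 0.03, 0]]
    - [[0, 0, 0], [0, 0.06, 0]]
    - [[0, 0, 0], [0, 0.09, 0]]
    - [[0, 0, 0], [0, 0.097, 0]]
    - [[0, 0, 0], [0, 0.097, 0]]

```text
time: 19.15
tool_pos: [524.8, 271.4, 134.5]
tcp_rot: [-179.9, -5.8, 155.3]
ft_force: [1.2, 0.0, -4.5]
finger_gap: 22.7
grip_force: 109.5
```

```bash
cat > c.py <<'E'
from h import *
for n in("top","scene"):
    i,d=r.snapshot(n); C=cloud(n,d); h=cv2.cvtColor(i,cv2.COLOR_BGR2HSV); ok=d>0
    reg=ok&(C[...,0]>480)&(C[...,0]<720)&(abs(C[...,1]+157)<70)&(C[...,2]<60)
    q=C[reg&((h[...,0]<8)|(h[...,0]>172))&(h[...,1]>140)]; hi=q[(q[:,2]>28)&(q[:,0]>515)]
    y=reg&(h[...,0]>18)&(h[...,0]<34)&(h[...,1]>130)&(C[...,2]>20); Y=C[y]
    print(n,"heel",len(hi),hi.mean(0).round(1),np.percentile(hi[:,0],[3,97]).round(1),cv2.minAreaRect(hi[:,:2].astype(np.float32))[2],"bridge",Y.mean(0).round(1),np.percentile(Y[:,0],[3,97]).round(1))
    k=ok&(C[...,0]>150)&(C[...,0]<490)&(C[...,1]>-400)&(C[...,1]<50)&(C[...,2]>222)&(C[...,2]<246)
    q=C[k]; c=np.linalg.lstsq(np.c_[q[:,:2]-[357,-154],np.ones(len(q))],q[:,2],rcond=None)[0]
    C0=cloud(n,load(n)[1]); q=C0[(C0[...,0]>150)&(C0[...,0]<490)&(C0[...,1]>-400)&(C0[...,1]<50)&(C0[...,2]>222)&(C0[...,2]<246)]
    c0=np.linalg.lstsq(np.c_[q[:,:2]-[357,-154],np.ones(len(q))],q[:,2],rcond=None)[0]; print(" cabinet top plane now",c.round(4),"before",c0.round(4))
E
python3 c.py; python3 - <<'E'
from h import *
s=r.sense(); t=np.array(s["tool_pos"]); R=Ro.from_euler("xyz",s["tcp_rot"],degrees=True); ax=R.apply([1,0,0]); print(s["tcp_rot"])
ex=np.array([ax[0],ax[1],0]); ex/=np.linalg.norm(ex); ey=np.array([-ex[1],ex[0],0])
i,d=r.snapshot("scene"); C=cloud("scene",d); Q=C-(t+[0,4,0]); a=Q@ex; b=Q@ey; z=Q[...,2]
m=(d>0)&(abs(a)<60)&(abs(b)<30)&(z<5)&(z>-62)
q=np.c_[a[m],b[m],z[m]]; print(q.min(0).round(1),q.max(0).round(1))
for lo in range(-48,48,16):
    k=q[(q[:,0]>lo)&(q[:,0]<lo+16)]; print(lo,len(k),np.percentile(k[:,2],[2,95]).round(1)) if len(k)>5 else 0
T=R*Ro.identity(); print("want world delta",np.array([519,284.7,54])-t,"in tool",R.inv().apply(np.array([519,284.7,54])-t).round(1),"down in tool",R.inv().apply([0,0,-1]).round(3))
E
```

```text
top heel 146 [ 537.4 -157.5   33.4] [523.2 551.8] 0.7593511939048767 bridge [ 514.3 -155.8   36. ] [510.4 519.2]
 cabinet top plane now [-1.800000e-03 -2.500000e-03  2.351146e+02] before [-3.690000e-02 -1.000000e-04  2.317816e+02]
scene heel 126 [ 537.9 -155.9   34.6] [522.5 553.8] 88.79402923583984 bridge [ 515.2 -153.2   35.9] [509.7 520.5]
 cabinet top plane now [-1.730000e-02 -9.400000e-03  2.356772e+02] before [-3.350000e-02 -4.600000e-03  2.325584e+02]
[-179.95729316   -5.7679682   155.33848593]
[-48.9 -22.3 -50.7] [41.3 24.4  4.7]
-48 205 [-45.1  -3.6]
-32 210 [-46.7  -3.2]
-16 137 [-46.5   0.9]
0 128 [-47.9  -4.1]
16 202 [-46.9  -3.5]
32 112 [-45.   -3.2]
want world delta [ -5.44817334  12.63491551 -80.77244908] in tool [ 2.1  9.3 81.4] down in tool [-0.101  0.001  0.995]
```

Both views confirm the wedge is home: heel to bridge centre is about 23 mm, nominal 23. The cabinet is level too. Lowering the mallet onto the mat.

jog_arm:
  rows:
    - [[5, 5, 25], [0, 0, 0]]
    - [[4, 9, 50], [0, 0, 0]]
    - [[3, 9, 68], [0, 0, 0]]
    - [[2.7, 9.3, 75], [0, 0, 0]]
    - [[2.7, 9.3, 75], [0, 0, 0]]
    - [[2.7, 9.3, 75], [0, 0, 0]]

```text
time: 19.9
tool_pos: [519.3, 285.8, 61.7]
tcp_rot: [180.0, -5.7, 155.4]
ft_force: [0.6, -0.0, -4.4]
finger_gap: 23.0
grip_force: 109.3
```

jog_arm:
  rows:
    - [[-0.2, 0, 2], [0, 0, 0]]
    - [[-0.4, 0, 4], [0, 0, 0]]
    - [[-0.4, 0, 4], [0, 0, 0]]

```text
time: 20.2
tool_pos: [518.8, 285.7, 56.9]
tcp_rot: [-180.0, -5.8, 155.4]
ft_force: [1.0, -0.4, -3.6]
finger_gap: 23.3
grip_force: 109.3
```

jog_arm:
  rows:
    - [[-0.1, 0, 1], [0, 0, 0]]
    - [[-0.2, 0, 2], [0, 0, 0]]
    - [[-0.3, 0, 3], [0, 0, 0]]
    - [[-0.3, 0, 3], [0, 0, 0]]
    - [[-0.3, 0, 3], [0, 0, 0]]

```text
time: 20.7
tool_pos: [518.6, 285.8, 54.2]
tcp_rot: [-180.0, -5.8, 155.4]
ft_force: [-5.0, -1.5, 3.7]
finger_gap: 22.6
grip_force: 110.4
```

jog_arm:
  rows:
    - [[0, 0, 0], [0, 0, 0]]
    - [[0, 0, 0], [0, 0, 0]]
    - [[0, 0, 0], [0, 0, 0]]
    - [[0, 0, 0], [0, 0, 0]]
    - [[0, 0, 0], [0, 0, 0]]
    - [[0, 0, 0], [0, 0, 0]]
  grip: 80
  force: 40

```text
time: 21.3
tool_pos: [518.6, 285.6, 53.6]
tcp_rot: [-180.0, -5.8, 155.4]
ft_force: [-0.9, -0.6, -0.2]
finger_gap: 80.1
grip_force: 0.0
```

jog_arm:
  rows:
    - [[0, 0, -15], [0, 0, 0]]
    - [[0, 0, -40], [0, 0, 0]]
    - [[0, 0, -75], [0, 0, 0]]
    - [[0, 0, -120], [0, 0, 0]]
    - [[0, 0, -165], [0, 0, 0]]
    - [[0, 0, -200], [0, 0, 0]]
    - [[-130, 0, -200], [0, 0, 0]]
    - [[-130, 0, -200], [0, 0, 0]]
    - [[-130, 0, -200], [0, 0, 0]]
    - [[-130, 0, -200], [0, 0, 0]]

```text
time: 22.3
tool_pos: [657.0, 220.5, 238.5]
tcp_rot: [-179.9, -5.8, 155.2]
ft_force: [-0.2, -1.0, -0.6]
finger_gap: 79.7
grip_force: 0.0
```

```bash
python3 c.py; python3 - <<'E'
from h import *
print(np.round(r.sense()["tool_pos"],1),np.round(r.sense()["ft_force"],1))
for n in("top","scene"):
    i,d=r.snapshot(n); C=cloud(n,d)
    near=(d>0)&(abs(C[...,0]-519)<80)&(abs(C[...,1]-285)<80); q=C[near]
    t=q[(q[:,2]>100)&(q[:,2]<125)]; g=q[(q[:,2]>42)&(q[:,2]<56)]
    if len(g)>20: print(n,"handle",len(t),t.mean(0).round(1) if len(t) else "","head",g.mean(0).round(1),cv2.minAreaRect(g[:,:2].astype(np.float32)),np.linalg.lstsq(np.c_[g[:,:2]-g[:,:2].mean(0),np.ones(len(g))],g[:,2],rcond=None)[0].round(3))
    i0,d0=load(n); C0=cloud(n,d0); dd=(d>0)&(d0>0)&(abs(d-d0)>15)&(C0[...,0]>400)&(C0[...,2]<160)&(C[...,2]<160)
    k,l,st,ce=cv2.connectedComponentsWithStats(cv2.morphologyEx(dd.astype(np.uint8),cv2.MORPH_OPEN,np.ones((2,2))))
    print(n,"changed",[(ce[j].round().astype(int).tolist(),int(st[j,4])) for j in range(1,k) if st[j,4]>15])
E
```

```text
top heel 146 [ 537.6 -157.3   33.3] [523.8 551.4] 89.9874038696289 bridge [ 514.3 -156.1   36. ] [510.6 518.8]
 cabinet top plane now [-1.700000e-03 -2.100000e-03  2.351417e+02] before [-3.690000e-02 -1.000000e-04  2.317816e+02]
[654.8 223.1 239.7] [-1.   1.1  0.3]
top handle 89 [520.9 283.6 109.5] head [512.7 286.8  46.6] ((520.5904541015625, 283.7873840332031), (40.92811584472656, 88.22747039794922), 65.32240295410156) [-1.0000e-03 -3.0000e-03  4.6562e+01]
top changed [([417, 214], 195), ([255, 221], 20)]
scene handle 140 [523.3 289.5 110.3] head [524.4 289.8  47.9] ((521.4220581054688, 287.0713195800781), (44.43363571166992, 90.13395690917969), 66.03764343261719) [-1.000e-02 -1.600e-02  4.789e+01]
scene changed [([301, 293], 448), ([342, 324], 28)]c.py:7: RuntimeWarning: Mean of empty slice.
  print(n,"heel",len(hi),hi.mean(0).round(1),np.percentile(hi[:,0],[3,97]).round(1),cv2.minAreaRect(hi[:,:2].astype(np.float32))[2],"bridge",Y.mean(0).round(1),np.percentile(Y[:,0],[3,97]).round(1))
  ret = um.true_divide(
Traceback (most recent call last):
  File "c.py", line 7, in <module>
    print(n,"heel",len(hi),hi.mean(0).round(1),np.percentile(hi[:,0],[3,97]).round(1),cv2.minAreaRect(hi[:,:2].astype(np.float32))[2],"bridge",Y.mean(0).round(1),np.percentile(Y[:,0],[3,97]).round(1))
                                               ~~~~~~~~~~~~~^^^^^^^^^^^^^^^^
IndexError: index -1 is out of bounds for axis 0 with size 0
```

The mallet stands flat on the mat within 3 mm of where it started. The wedge is home and the cabinet is level.

```bash
python3 -c "
from bench import r
print(r.hand_in())"
```

```text
the job is handed in; nothing more can be done
None
```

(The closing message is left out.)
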